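Slide a battery pack under the hood of a bench test set

ROBOT

A 7-joint arm with a two-finger parallel gripper is mounted at the origin on the work surface. World frame = base frame: x ahead of the robot, y to its left, z up, the work surface at z = 0. Lengths are in m, angles in rad, forces in N, time in s.
With the tool pointing down it reaches from about 0.4 to 0.85 m from the base axis. Payload 10.4 kg.
Tool frame: the origin (TCP) lies at the very end of the fingers, on their centre line; the grasp point (between the pads) lies 19 mm behind it; x points along the fingers, z is the direction in which the jaws open and shut, and the axes are right-handed (so a half turn about x gives the same grasp; the last joint's range is limited). The gripper opens to 85 mm and grips with 20 to 120 N. Pads are 22 mm wide; open, the fingers measure 114 mm over their backs; the gripper's body (76 mm by 85 mm) begins 54 mm behind the grasp point. The pads swing forward as they close: fully open they stand 13 mm farther back than shut.
Start: joints at [-1.158, 0.332, -0.065, 1.46, 0.022, 1.35, -0.088], TCP at [0.264, 0.567, 0.231] pointing down, gripper open.
Joint ranges: [-2.6, 2.6], [-0.5, 2.12], [-1.47, 1.34], [0.16, 2.42], [-1.27, 4.41], [0.06, 2.06], [-2.6, 2.6]. Speed limits (rad/s): [2.22, 2.22, 2.79, 2.79, 3.14, 3.14, 3.14].

INTERFACE

Orientations are given as a unit quaternion [x, y, z, w].
In Python, from workcell import get_obs, camera, camera_info, hand_in gives the robot as it stands.
- The arm moves only by the tool move_arm, never from a script. Its argument "motion" is text: rows parted by semicolons, each of 4 numbers parted by spaces: the shift along the world's x, y, z in m, then the turn about the world's z in rad. In form: tx ty tz spin; .... A call has 1 to 10 rows; each row is the pose to reach, as a shift and turn from the pose commanded when the call began; what a row does not reach only later rows make up. A row lasts 1/8 s, in which the tool goes at most 62.5 mm and 10.7 degrees, less where a joint would pass 70% of its speed; a pose out of reach is approached as far as the arm can. A call with a gripper value outside its range is refused whole. "grip" is the opening, from 0 (shut) to 1 (fully open), set as the call begins (left out, the last holds). The fingers move at their own pace and stop on an object; "force" is the grip in N (left out, the last holds). Time passes only in rows, so rows that repeat a pose let the fingers close. It gives the time, the measured TCP pose, the force and the opening at its end, in the units of the state.
- get_obs(): the state, without advancing time (a new reading comes with each control period).
- camera(name): name is "scene" or "top"; returns (picture, depth): 420x560x3 uint8, red, green, blue; 420x560 float32, m along the optical axis (not along the pixel's ray), 0 where there is no reading.
- camera_info(name): a dict with "camera_matrix" (3x3 intrinsics, pixels), "eye" and "attitude" of the camera in the world. Camera axes: x right, y up, looking along -z (the intrinsics and any distortion apply to the point x, -y, -z); pixel columns grow to the right and rows downward; lengths in m; the calibration is good to about 2 mm. A picture is of the moment at which its call begins. camera_info takes no time and is no camera call.
- hand_in(): hands the job in, once; it reports no verdict.
The state is a dict: "clock": time; "joint_pos": joint angles; "joint_velocities": joint speeds; "tau": joint torques, N m; "position": TCP position; "ee_rot": TCP orientation; "ft_force": force on the tool from outside, world axes, zero at the start; "torque": the same for the moment, N m; "grip_width": opening from 0.0 (shut) to 1.0 (fully open).
Only numpy, scipy, OpenCV 4.12 (cv2) and the standard library are available. Lean on these libraries where they do the work, as an engineer would, in place of code of your own. Each camera call takes 0.05 s, during which the arm holds its last target.

TASK

Pick up the cream battery pack with the orange tongue, set it down level on the bare metal deck in front of the grey test set's hood, then slide it tongue first under the hood until the sprung contact hidden in there is pressed right back to its stop, and let go. How deep that stop sits differs every time, so feel for it, and be gentle: never force the pack against the test set. Leave the other things where they are.

Things in the scene. Friction and masses are not known exactly. Their poses are not given: they have to be found in the camera images.
- pack_center (a point): Centre of the loose battery pack's cream body, 50 mm (x) by 70 mm (y) by 58 mm high: 29 mm above its underside. An orange tongue, 50 mm wide, 14 mm thick, flush with the underside, sticks out 50 mm from its +y face. z is up; it starts upright on the bench, 0.5 to 0.8 kg. Grip it across x, in the upper half of the body.
- pack_toe (a point): Middle of the tongue's tip on the pack's underside: 85 mm in +y and 29 mm below pack_center.
- mouth (a point): Middle of the slot's mouth under the hood, at deck level (12 mm above the bench). +y points into the slot (the way to slide), z up. The slot is 54 mm wide and 16.5 mm high, so the tongue has 2 mm play either side and 2.5 mm above. The bare deck, 150 mm wide, reaches 160 mm from here towards -y. The hood's upright face is at y = 0.
- hood: The grey hood over the slot, 100 mm deep, with the sprung contact and its stop inside; origin as dock. The untouched contact lies 16 to 40 mm in from the mouth, unseen and different every time; the tongue presses it back 4 mm, then meets the hard stop. The spring is weak: 1 N at the stop, and the released pack's weight keeps it pressed. It is made above 0.7 N (about 3 mm).
- dock: The fixed test set: aluminium deck and slot walls, with the grey hood (150 wide, 48 mm higher than the deck; knob and terminals 14 mm more). Origin 12 mm below mouth, same axes. Two yellow guides, 12 mm high, narrow from about 80 mm apart to the slot's width at the mouth. Over 45 N between pack and test set, once the tongue is in the slot, is forcing; 10 to 15 N is plenty.
- pack: The battery pack as a whole; origin at the centre of the cream body's underside, 29 mm below pack_center, same axes.
- tin: Bystander: orange round tin, 66 mm across, 95 mm high; origin at the centre of its underside.
- meter: Bystander: red meter box, 70 by 55 mm, 44 mm high; origin at the centre of its underside.
- spool: Bystander: blue spool, 52 mm across, 40 mm high; origin at the centre of its underside.

How it is judged:
By the outcome, as a careful person would: the job done as asked, in the order asked, and still so for the second after the job is handed in, with the robot touching nothing.
It also fails if it takes over 51 s, if anything falls off the work surface, if the arm or the gripper's body presses on something with over 40 N, if the wrist force passes 120 N, or if a joint passes its speed limit or range.

## Working session

There is one attempt and no reset: what is moved stays moved. The work goes in short steps, Python scripts to look and compute and a tool call to move; the robot and the scene stay as the last step left them, time stands still between calls to the robot, and variables do not carry over. Pictures are saved under pics/ and viewed, and the job is handed in when it is done.

Besides the shell and the picture viewer there is one more tool, called after "Emit:" as name(argument=value, ...) on one line, values as JSON. move_arm: Moves the arm, as the interface text tells. Its arguments: {"type":"object","properties":{"motion":{"type":"string"},"grip":{"type":"number"},"force":{"type":"number"}},"required":["motion"]}

```bash
mkdir -p pics; ls
cat > h.py <<'E'
import numpy as np, cv2
from workcell import get_obs, camera, camera_info, hand_in
E
python3 - <<'E'
from h import *
o=get_obs(); print(o)
for n in("scene","top"):
    i=camera_info(n); print(n,i)
    p,d=camera(n); np.savez(f"{n}.npz",p=p,d=d); cv2.imwrite(f"pics/{n}0.png",p[:,:,::-1])
E
```

```text
pics
{'clock': 0.0, 'joint_pos': array([-1.15760829,  0.33287196, -0.06468693,  1.46095904,  0.02163643,
        1.3498988 , -0.08851163]), 'joint_velocities': array([-0.00141466, -0.00069047, -0.0012178 , -0.00107104,  0.00013698,
       -0.0015569 ,  0.0026267 ]), 'tau': array([ 2.54111119e-04, -6.25454307e+01,  4.91661520e-02, -3.91608596e+01,
        1.62044523e-02,  9.81497724e-03, -1.77554227e-05]), 'position': array([0.26369023, 0.56622862, 0.2305074 ]), 'ee_rot': array([-0.38039704,  0.59667117,  0.37978693,  0.59585526]), 'ft_force': array([ 0.02804133,  0.43135986, -0.78094374]), 'torque': array([-0.00444913,  0.01228616, -0.03243617]), 'grip_width': 1.0082556296396026}
scene {'camera_matrix': array([[463.40776852,   0.        , 281.59601167],
       [  0.        , 463.40776852, 213.12064108],
       [  0.        ,   0.        ,   1.        ]]), 'eye': array([ 1.23359604, -0.37958105,  0.88690342]), 'attitude': array([0.31456553, 0.18760708, 0.46938776, 0.8034471 ])}
top {'camera_matrix': array([[477.42463834,   0.        , 282.11732207],
       [  0.        , 477.42463834, 210.36038606],
       [  0.        ,   0.        ,   1.        ]]), 'eye': array([ 0.31201913, -0.02752698,  1.04442813]), 'attitude': array([ 0.08048116, -0.07005964, -0.64387506,  0.75765384])}
```

View pics/scene0.png

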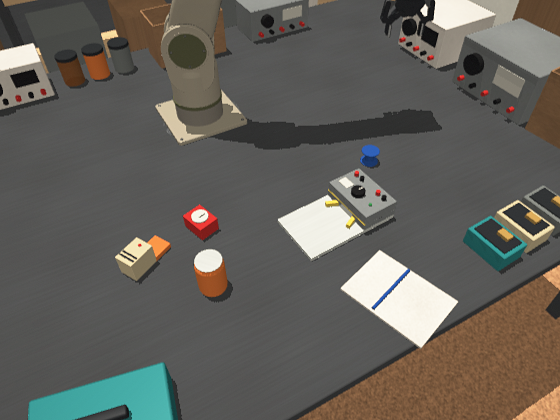

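View pics/top0.png

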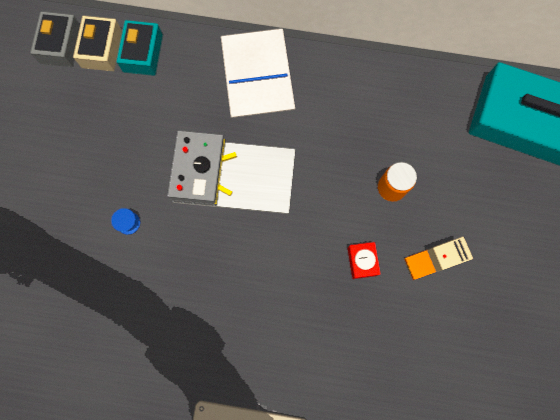

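The top view shows the pack body at about (455,253) with its tongue at (420,265). The hood is at (195,168), the deck at (257,178) and the yellow guides at (228,157) and (225,190). The meter (365,260) and tin (397,182) are close to the pack. Next I'll measure these.

```bash
cat >> h.py <<'E'
from scipy.spatial.transform import Rotation as R
def cloud(n,d):
    i=camera_info(n);K=i["camera_matrix"]
    v,u=np.mgrid[0:420,0:560]
    c=np.stack([(u-K[0,2])/K[0,0]*d,-(v-K[1,2])/K[1,1]*d,-d],-1)
    return c@R.from_quat(i["attitude"]).as_matrix().T+i["eye"]
def ray(n,uv,z):
    i=camera_info(n);K=i["camera_matrix"];uv=np.atleast_2d(uv).astype(float)
    c=np.stack([(uv[:,0]-K[0,2])/K[0,0],-(uv[:,1]-K[1,2])/K[1,1],-np.ones(len(uv))],-1)@R.from_quat(i["attitude"]).as_matrix().T
    return i["eye"]+c*((z-i["eye"][2])/c[:,2])[:,None]
def rect(P):
    r=cv2.minAreaRect((P[:,:2]*1000).astype(np.float32)); return np.round(r[0],1),np.round(r[1],1),round(r[2],1),np.round(cv2.boxPoints(r),1).tolist()
E
python3 - <<'E'
from h import *
for n in("top","scene"):
    f=np.load(n+".npz");p,d=f["p"],f["d"];X=cloud(n,d);z=X[...,2]
    hsv=cv2.cvtColor(p,cv2.COLOR_RGB2HSV)
    print(n,"bench z",np.median(z[d>0]))
    v,u=np.mgrid[0:420,0:560]
    if n=="top": wp=(u>395)&(u<480)&(v>228)&(v<285); wd=(u>160)&(u<305)&(v>120)&(v<220)
    else: wp=(u>105)&(u<180)&(v>225)&(v<285); wd=(u>265)&(u<405)&(v>160)&(v<262)
    m=wp&(abs(z-.058)<.006);print("packtop",m.sum(),np.median(z[m]),rect(X[m]))
    m=wp&(abs(z-.014)<.005)&(hsv[...,1]>180)&(hsv[...,0]<22);print("tongue",m.sum(),np.median(z[m]),rect(X[m]))
    m=wd&(abs(z-.012)<.004)&(p.min(-1)>150);print("deck",m.sum(),np.median(z[m]),rect(X[m]))
    m=wd&(abs(z-.060)<.004);print("hood",m.sum(),np.median(z[m]),rect(X[m]))
    y=wd&(hsv[...,0]>22)&(hsv[...,0]<35)&(hsv[...,1]>180)
    k,l,s,c=cv2.connectedComponentsWithStats(y.astype(np.uint8))
    for j in range(1,k):
        if s[j,4]>20: print("guide",s[j,4],np.median(z[l==j]),rect(X[(l==j)&(z>.018)]))
    for nm,w in(("tin",(z>.085)&(z<.11)),("40ish",(z>.036)&(z<.048))):
        kk,l,s,c=cv2.connectedComponentsWithStats((w&(d>0)).astype(np.uint8))
        for j in range(1,kk):
            if s[j,4]>60: print(nm,s[j,4],c[j].round(),rect(X[l==j])[:3])
E
```

```text
top bench z -0.00024731879214467956
packtop 813 0.057551415132137795 (array([ 492.1, -360.2]), array([49.9, 71.2]), 28.7, [[453.1000061035156, -341.0], [487.29998779296875, -403.3999938964844], [531.0999755859375, -379.3999938964844], [496.8999938964844, -317.0]])
tongue 550 0.013564280078042779 (array([ 463.6, -307.8]), array([49.4, 52.4]), 27.7, [[429.5, -296.1000061035156], [453.8999938964844, -342.5], [497.70001220703125, -319.5], [473.29998779296875, -273.1000061035156]])
deck 4254 0.011728130998009179 (array([600.6,  76.3]), array([151.2, 162.1]), 3.2, [[520.5, 153.0], [529.5999755859375, -8.800000190734863], [680.5999755859375, -0.4000000059604645], [671.5, 161.5]])
hood 2669 0.0597205548130878 (array([592.2, 204.8]), array([150.8, 101. ]), 3.7, [[513.7000122070312, 250.3000030517578], [520.2000122070312, 149.5], [670.7000122070312, 159.1999969482422], [664.2000122070312, 260.0]])
guide 74 0.02334743325507438 (array([634.3, 146. ]), array([12.7, 35.4]), 35.2, [[618.9000244140625, 156.8000030517578], [639.2999877929688, 127.80000305175781], [649.7000122070312, 135.1999969482422
[... 3369 characters left out ...]
.1]), array([143.1,  63.3]), 75.3)
40ish 132 [544. 126.] (array([621.1, 860.9]), array([104.4,  13.3]), 6.8)
40ish 175 [370. 151.] (array([454.5, 340.1]), array([49., 51.]), 68.7)
40ish 234 [359. 209.] (array([620.1, 173.7]), array([176.5,  82. ]), 36.3)
40ish 165 [542. 213.] (array([859.4, 561.2]), array([108.5,   9.6]), 3.8)
40ish 475 [200. 218.] (array([ 454.6, -182.4]), array([71.6, 55.9]), 15.5)
40ish 220 [520. 231.] (array([880.2, 473.4]), array([131.7,  63.6]), 36.5)
40ish 227 [491. 247.] (array([884.5, 375. ]), array([132.5,  62.5]), 37.1)
40ish 135 [137. 262.] (array([ 513., -360.]), array([83. , 39.3]), 85.3)
40ish 91 [213. 284.] (array([ 650.7, -232.9]), array([63. , 26.3]), 76.4)
```

Run:
```python
from h import *
o=get_obs();M=R.from_quat(o["ee_rot"]).as_matrix();print(M.round(3));print(np.degrees(np.arctan2(M[1,2],M[0,2])),o["position"],o["clock"])
```

```text
[[-0.001 -0.907  0.422]
 [-0.001  0.422  0.907]
 [-1.    -0.    -0.001]]
65.03214492157099 [0.26368063 0.56627601 0.23058822] 0.1
```

Emit:
move_arm(motion="0.03 -0.047 0 -0.063; 0.06 -0.094 0 -0.126; 0.09 -0.141 0 -0.19; 0.12 -0.188 0 -0.253; 0.15 -0.235 0 -0.317; 0.18 -0.282 0 -0.38; 0.21 -0.329 0 -0.444; 0.24 -0.376 0 -0.507; 0.27 -0.423 0 -0.57; 0.3 -0.47 0 -0.634", grip=1, force=40)

```text
clock: 1.35
position: [0.5644, 0.095, 0.2312]
ee_rot: [-0.175, 0.685, 0.175, 0.685]
ft_force: [-0.0, 1.8, 0.4]
grip_width: 1.0
```

Emit:
move_arm(motion="-0.007 -0.046 0 0; -0.014 -0.091 0 0; -0.021 -0.137 0 0; -0.028 -0.182 0 0; -0.035 -0.228 0 0; -0.042 -0.274 0 0; -0.05 -0.319 0 0; -0.057 -0.365 0 0; -0.064 -0.41 -0.03 0; -0.071 -0.456 -0.06 0")

```text
clock: 2.6
position: [0.4927, -0.3605, 0.1706]
ee_rot: [-0.176, 0.685, 0.176, 0.685]
ft_force: [1.1, 0.2, -0.2]
grip_width: 0.995
```

Run:
```python
from h import *
o=get_obs();M=R.from_quat(o["ee_rot"]).as_matrix();print(np.degrees(np.arctan2(M[1,2],M[0,2])),M[:,0],o["position"],o["clock"],o["joint_pos"],o["grip_width"])
```

```text
28.749411883502983 [ 6.65319338e-04  1.22497041e-04 -9.99999771e-01] [ 0.49273435 -0.36049839  0.17055159] 2.6 [ 0.05024465  0.38488787  0.64541208  1.61214117 -0.24290762  1.22561312
  1.24488067] 0.9945522898279202
```

Emit:
move_arm(motion="0 0 -0.04 0; 0 0 -0.08 0; 0 0 -0.11 0; 0 0 -0.13 0; 0 0 -0.14 0; 0 0 -0.149 0; 0 0 -0.149 0")

```text
clock: 3.48
position: [0.4929, -0.3594, 0.0224]
ee_rot: [-0.175, 0.685, 0.175, 0.685]
ft_force: [-0.2, -0.4, 0.3]
grip_width: 1.002
```

Emit:
move_arm(motion="0 0 0 0; 0 0 0 0; 0 0 0 0; 0 0 0 0; 0 0 0 0; 0 0 0 0; 0 0 0 0; 0 0 0 0", grip=0, force=50)

```text
clock: 4.47
position: [0.4935, -0.3595, 0.0231]
ee_rot: [-0.176, 0.685, 0.175, 0.685]
ft_force: [1.0, 1.5, 5.5]
grip_width: 0.58
```

Emit:
move_arm(motion="0 0 0.01 0; 0 0 0.03 0; 0 0 0.06 0; 0 0 0.1 0; 0 0 0.13 0; 0 0 0.15 0; 0 0 0.15 0")

```text
clock: 5.35
position: [0.4932, -0.3598, 0.1738]
ee_rot: [-0.176, 0.684, 0.175, 0.686]
ft_force: [-0.7, 0.5, -7.2]
grip_width: 0.578
```

Run:
```python
from h import *
o=get_obs();print(o["position"],o["ft_force"],o["torque"],o["grip_width"])
for n in("scene","top"):
    p,d=camera(n); np.savez(f"{n}1.npz",p=p,d=d); cv2.imwrite(f"pics/{n}1.png",p[:,:,::-1])
```

```text
[ 0.49324072 -0.35983916  0.17377069] [-0.67743622  0.45089328 -7.18990314] [-0.06564346 -0.11022207  0.03467904] 0.5780483829089735
```

View pics/scene1.png

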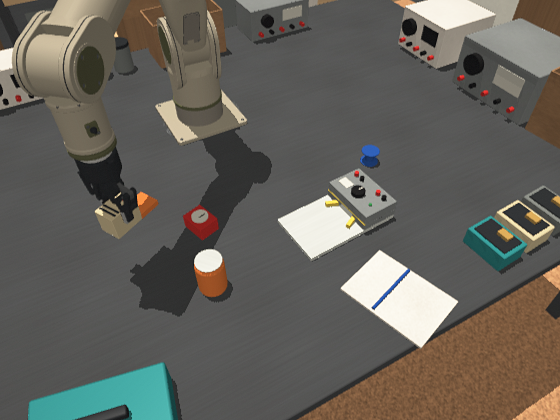

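View pics/top1.png

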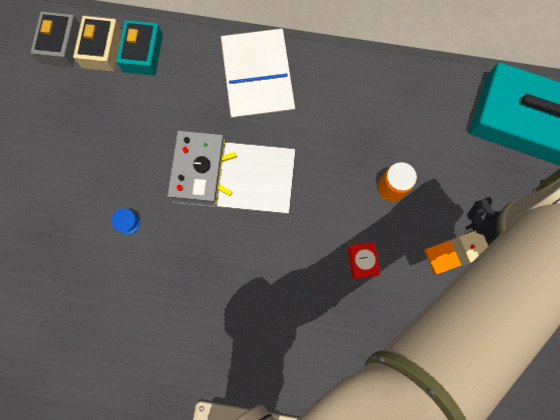

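The pack is held: body at about (120,215) and tongue at (147,205) in the scene view, tongue at (443,257) in the top view. I'll measure its pitch and its position relative to the TCP.

```bash
cat >> h.py <<'E'
def plane(P):
    for _ in range(4):
        c=P.mean(0);u,s,v=np.linalg.svd(P-c);n=v[2]*np.sign(v[2,2]);r=(P-c)@n;P=P[abs(r)<max(2.0*r.std(),.0007)]
    return c.round(4),n.round(4),len(P),r.std().round(5)
E
python3 - <<'E'
from h import *
for n in("top","scene"):
    f=np.load(n+"1.npz");p,d=f["p"],f["d"];X=cloud(n,d);z=X[...,2];hsv=cv2.cvtColor(p,cv2.COLOR_RGB2HSV)
    v,u=np.mgrid[0:420,0:560]
    w=(u>420)&(u<470)&(v>235)&(v<280) if n=="top" else (u>130)&(u<162)&(v>185)&(v<225)
    m=w&(hsv[...,1]>180)&(hsv[...,0]<22)&(z>.13)
    m=cv2.erode(m.astype(np.uint8),np.ones((3,3)))>0
    print(n,"tongue",m.sum(),plane(X[m]),rect(X[m]))
    w=(u>420)&(u<500)&(v>225)&(v<280) if n=="top" else (u>90)&(u<140)&(v>185)&(v<240)
    m=w&(hsv[...,1]<120)&(hsv[...,2]>120)&(z>.195)&(z<.225)
    if m.sum()>30: print("body",m.sum(),plane(X[m]),rect(X[m]))
E
```

```text
top tongue 633 (array([ 0.4616, -0.3059,  0.1639]), array([ 0.9524, -0.1821,  0.2444]), 588, np.float64(0.01164)) (array([ 391.4, -178.5]), array([ 44.7, 341. ]), 28.9, [[289.3999938964844, -40.0], [454.20001220703125, -338.5], [493.3999938964844, -316.8999938964844], [328.6000061035156, -18.399999618530273]])
body 514 (array([ 0.4852, -0.3441,  0.2064]), array([-0.0084,  0.0056,  0.9999]), 454, np.float64(0.00118)) (array([ 484.7, -347.5]), array([49.3, 42.8]), 29.1, [[452.79998779296875, -340.79998779296875], [473.6000061035156, -378.20001220703125], [516.7000122070312, -354.20001220703125], [495.8999938964844, -316.79998779296875]])
scene tongue 212 (array([ 0.4696, -0.2984,  0.1644]), array([-0.0107,  0.0044,  0.9999]), 180, np.float64(0.0011)) (array([ 467.8, -304.6]), array([44.7, 41.8]), 28.4, [[438.20001220703125, -296.79998779296875], [458.1000061035156, -333.6000061035156], [497.3999938964844, -312.3999938964844], [477.5, -275.6000061035156]])
body 311 (array([ 0.5047, -0.3752,  0.2075]), array([ 0.0548, -0.0073,  0.9985]), 249, np.float64(0.00214)) (array([ 496.4, -360.8]), array([52.5, 67.2]), 26.0, [[458.1000061035156, -342.1000061035156], [487.5, -402.5], [534.7000122070312, -379.3999938964844], [505.20001220703125, -319.0]])
```

Emit:
move_arm(motion="0.011 0.04 0 -0.044; 0.022 0.08 0 -0.088; 0.033 0.12 0 -0.132; 0.044 0.16 0 -0.176; 0.055 0.2 0 -0.22; 0.067 0.24 0 -0.264; 0.078 0.28 0 -0.308; 0.089 0.32 0 -0.352; 0.1 0.36 0 -0.396; 0.111 0.399 0 -0.439")

```text
clock: 6.7
position: [0.6031, 0.0409, 0.1705]
ee_rot: [-0.022, 0.708, 0.021, 0.706]
ft_force: [1.0, -0.6, -8.2]
grip_width: 0.582
```

Emit:
move_arm(motion="0 0 -0.03 0; 0 0 -0.06 0; 0 0 -0.09 0; 0 0 -0.11 0; 0 0 -0.12 0; 0 0 -0.125 0; 0 0 -0.125 0; 0 0 -0.125 0")

```text
clock: 7.7
position: [0.6044, 0.0397, 0.0482]
ee_rot: [-0.022, 0.706, 0.022, 0.707]
ft_force: [0.7, -0.7, -6.5]
grip_width: 0.579
```

Run:
```python
from h import *
o=get_obs();M=R.from_quat(o["ee_rot"]).as_matrix();print(np.degrees(np.arctan2(M[1,2],M[0,2])),M[:,0].round(4),o["clock"])
print(o["position"],o["ft_force"],o["torque"],o["grip_width"])
for n in("scene","top"):
    p,d=camera(n); np.savez(f"{n}2.npz",p=p,d=d); cv2.imwrite(f"pics/{n}2.png",cv2.resize(p[100:270,150:420] if n=="scene" else p[90:250,140:340],None,fx=2.9,fy=2.9)[:,:,::-1])
```

```text
3.5516462710728867 [ 1.5e-03  4.0e-04 -1.0e+00] 7.7
[0.60442979 0.03969526 0.04822498] [ 0.69610887 -0.67061606 -6.45394145] [-0.02639553  0.00420828  0.00760835] 0.5786866616863108
```

View pics/scene2.png

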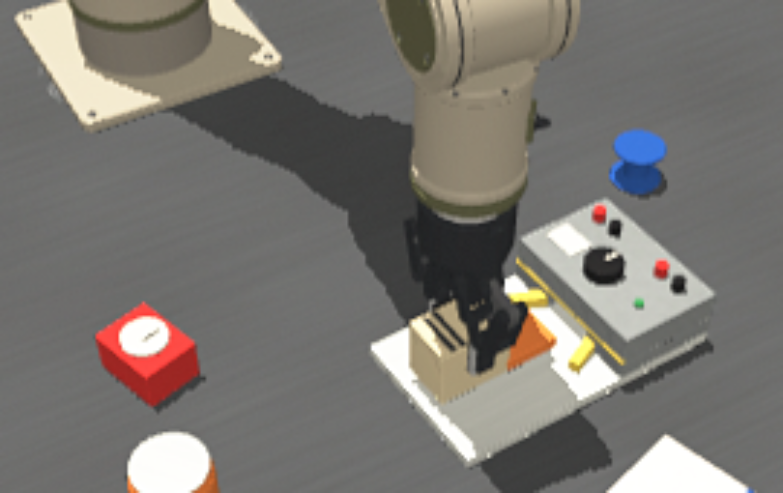

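View pics/top2.png

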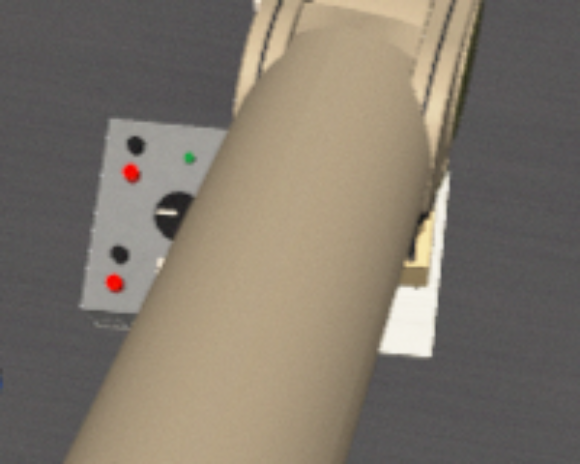

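The scene crop shows the tongue tip at about (550,340), aimed between the yellow guides at (530,297) and (582,352). The pack is just above the deck. In the top view the arm hides most of it. I'll check the lateral position and yaw within the scene view alone.

Run:
```python
from h import *
n="scene"
f=np.load(n+"2.npz");p,d=f["p"],f["d"];X=cloud(n,d);z=X[...,2];hsv=cv2.cvtColor(p,cv2.COLOR_RGB2HSV)
v,u=np.mgrid[0:420,0:560];w=(u>270)&(u<400)&(v>160)&(v<262)
m0=w&(abs(z-.060)<.004)&(hsv[...,1]<60);r=rect(X[m0]);print("hood",r)
a=np.radians(3.6);ex=np.array([np.cos(a),np.sin(a)]);ey=np.array([-np.sin(a),np.cos(a)])
hx=X[m0][:,:2]@ex*1000; hy=X[m0][:,:2]@ey*1000
print("hood x",np.percentile(hx,[.5,99.5]),"front y",np.percentile(hy,.5))
m=w&(hsv[...,1]>180)&(hsv[...,0]<20)&(z>.018)&(z<.045)&(u<350)&(v>200);m=cv2.morphologyEx(m.astype(np.uint8),cv2.MORPH_OPEN,np.ones((3,3)))>0
print("tongue",m.sum(),plane(X[m]),rect(X[m]));t=X[m][:,:2]*1000
print("t x",np.percentile(t@ex,[1,99]),"y",np.percentile(t@ey,[1,99]))
y=w&(hsv[...,0]>22)&(hsv[...,0]<35)&(hsv[...,1]>150)&(z>.021)&(z<.03)
k,l,s,c=cv2.connectedComponentsWithStats(y.astype(np.uint8))
for j in range(1,k):
    if s[j,4]>15:
        g=X[l==j][:,:2]*1000; print("g",s[j,4],c[j],np.percentile(g@ex,[1,50,99]),np.percentile(g@ey,[1,99]))
```

```text
hood (array([599.3, 143.6]), array([152.9, 228.8]), 3.2, [[516.5999755859375, 253.5], [529.4000244140625, 25.100000381469727], [682.0, 33.599998474121094], [669.2999877929688, 262.0]])
hood x [532.57296277 682.23961608] front y -4.4250732255445335
tongue 115 (array([0.6153, 0.1034, 0.0391]), array([0.0349, 0.0118, 0.9993]), 97, np.float64(0.00141)) (array([618. , 105.2]), array([24.9, 53.4]), 38.5, [[591.5999755859375, 118.30000305175781], [624.7999877929688, 76.5], [644.2999877929688, 92.0], [611.0999755859375, 133.8000030517578]])
t x [601.30092155 632.17401105] y [40.87277357 83.12953258]
g 17 [350.70588235 222.23529412] [636.53772023 649.27463864 658.26996692] [ 88.9203573  118.79363545]
```

Emit:
move_arm(motion="0 0 -0.004 0; 0 0 -0.008 0; 0 0 -0.01 0; 0 0 -0.01 0")

```text
clock: 8.3
position: [0.6036, 0.0396, 0.037]
ee_rot: [-0.022, 0.707, 0.022, 0.707]
ft_force: [-0.3, -0.4, -6.6]
grip_width: 0.576
```

Emit:
move_arm(motion="0 0 -0.001 0; 0 0 -0.001 0; 0 0 -0.001 0")

```text
clock: 8.68
position: [0.6039, 0.0396, 0.0364]
ee_rot: [-0.022, 0.707, 0.022, 0.707]
ft_force: [0.4, -0.0, -7.2]
grip_width: 0.58
```

Emit:
move_arm(motion="0 0 -0.001 0; 0 0 -0.001 0; 0 0 -0.001 0")

```text
clock: 9.05
position: [0.6039, 0.0396, 0.0353]
ee_rot: [-0.022, 0.707, 0.022, 0.707]
ft_force: [0.1, 1.4, -6.6]
grip_width: 0.576
```

Emit:
move_arm(motion="0 0 -0.001 0; 0 0 -0.001 0; 0 0 -0.001 0")

```text
clock: 9.43
position: [0.6039, 0.0396, 0.0352]
ee_rot: [-0.022, 0.707, 0.022, 0.707]
ft_force: [-5.9, 0.0, 5.1]
grip_width: 0.582
```

Emit:
move_arm(motion="0 0 0 0; 0 0 0 0; 0 0 0 0; 0 0 0 0", grip=0.75)

```text
clock: 9.93
position: [0.604, 0.0396, 0.0344]
ee_rot: [-0.022, 0.707, 0.022, 0.707]
ft_force: [0.1, 0.1, 0.3]
grip_width: 0.748
```

Emit:
move_arm(motion="0 0 0 0; 0 0 0 0; 0 0 0 0; 0 0 0 0; 0 0 0 0", grip=0, force=40)

```text
clock: 10.55
position: [0.6041, 0.0396, 0.0345]
ee_rot: [-0.022, 0.707, 0.022, 0.707]
ft_force: [1.4, -0.5, 0.6]
grip_width: 0.58
```

Run:
```python
from h import *
o=get_obs();M=R.from_quat(o["ee_rot"]).as_matrix();print(np.degrees(np.arctan2(M[1,2],M[0,2])),o["position"],o["ft_force"],o["torque"])
n="scene";p,d=camera(n)
cv2.imwrite("pics/scene3.png",cv2.resize(p[160:270,250:410],None,fx=4.8,fy=4.8)[:,:,::-1])
```

```text
3.553471339484759 [0.6040571  0.03960012 0.03446433] [ 1.43004481 -0.54103168  0.64965554] [ 0.00710676 -0.30611537  0.00108544]
```

View pics/scene3.png

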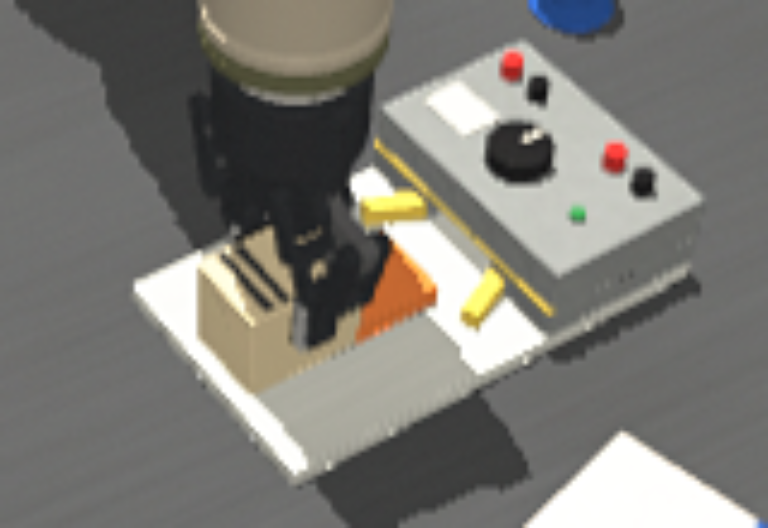

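The pack stands flat on the deck, with the tongue tip at (437,290) lined up between the guides. Starting the slide.

Emit:
move_arm(motion="0 0.004 0 0; -0.001 0.009 0 0; -0.001 0.013 0 0; -0.001 0.017 0 0; -0.001 0.021 0 0; -0.002 0.025 0 0; -0.002 0.025 0 0")

```text
clock: 11.48
position: [0.6019, 0.0633, 0.0345]
ee_rot: [-0.022, 0.707, 0.021, 0.707]
ft_force: [-0.7, -4.7, 3.4]
grip_width: 0.579
```

Emit:
move_arm(motion="0 0.002 0 0; 0 0.004 0 0; 0 0.006 0 0; -0.001 0.008 0 0; -0.001 0.01 0 0; -0.001 0.01 0 0")

```text
clock: 12.22
position: [0.6009, 0.073, 0.0345]
ee_rot: [-0.022, 0.707, 0.021, 0.707]
ft_force: [1.4, -6.4, 3.0]
grip_width: 0.577
```

Emit:
move_arm(motion="0 0.002 0 0; 0 0.004 0 0; 0 0.006 0 0; 0 0.006 0 0")

```text
clock: 12.72
position: [0.6008, 0.0788, 0.0345]
ee_rot: [-0.022, 0.707, 0.021, 0.707]
ft_force: [-0.3, -6.9, 4.3]
grip_width: 0.578
```

Emit:
move_arm(motion="0 0.002 0 0; 0 0.003 0 0; 0 0.004 0 0; 0 0.004 0 0")

```text
clock: 13.22
position: [0.6008, 0.0826, 0.0345]
ee_rot: [-0.022, 0.707, 0.021, 0.707]
ft_force: [0.2, -6.2, 3.3]
grip_width: 0.58
```

Emit:
move_arm(motion="0 0.001 0 0; 0 0.002 0 0; 0 0.003 0 0; 0 0.003 0 0")

```text
clock: 13.72
position: [0.6008, 0.0856, 0.0345]
ee_rot: [-0.022, 0.707, 0.021, 0.707]
ft_force: [0.3, -7.2, 4.0]
grip_width: 0.581
```

Emit:
move_arm(motion="0 0.001 0 0; 0 0.002 0 0; 0 0.002 0 0")

```text
clock: 14.1
position: [0.6008, 0.0876, 0.0345]
ee_rot: [-0.022, 0.707, 0.021, 0.707]
ft_force: [-0.7, -7.3, 4.2]
grip_width: 0.58
```

Emit:
move_arm(motion="0 0.001 0 0; -0.001 0.002 0 0; -0.001 0.002 0 0")

```text
clock: 14.48
position: [0.6001, 0.0901, 0.0345]
ee_rot: [-0.022, 0.707, 0.021, 0.707]
ft_force: [2.5, -4.9, 2.6]
grip_width: 0.576
```

Emit:
move_arm(motion="0 0.001 0 0; 0 0.002 0 0; 0 0.002 0 0")

```text
clock: 14.85
position: [0.5999, 0.0917, 0.0345]
ee_rot: [-0.022, 0.707, 0.021, 0.707]
ft_force: [1.6, -6.9, 3.9]
grip_width: 0.582
```

Emit:
move_arm(motion="0 0.001 0 0; 0 0.002 0 0; 0 0.002 0 0")

```text
clock: 15.22
position: [0.5998, 0.0936, 0.0345]
ee_rot: [-0.022, 0.707, 0.021, 0.707]
ft_force: [0.3, -8.3, 4.1]
grip_width: 0.583
```

Emit:
move_arm(motion="0 0.001 0 0; 0 0.002 0 0; 0 0.002 0 0")

```text
clock: 15.6
position: [0.5999, 0.0955, 0.0345]
ee_rot: [-0.022, 0.707, 0.021, 0.707]
ft_force: [-0.4, -7.2, 4.6]
grip_width: 0.578
```

Emit:
move_arm(motion="0 0.001 0 0; 0 0.002 0 0; 0 0.002 0 0")

```text
clock: 15.98
position: [0.5999, 0.0975, 0.0345]
ee_rot: [-0.022, 0.707, 0.021, 0.707]
ft_force: [0.2, -6.7, 3.4]
grip_width: 0.58
```

Emit:
move_arm(motion="0 0.001 0 0; 0 0.002 0 0; 0 0.002 0 0")

```text
clock: 16.35
position: [0.5999, 0.0995, 0.0345]
ee_rot: [-0.022, 0.707, 0.021, 0.707]
ft_force: [0.1, -7.3, 4.0]
grip_width: 0.577
```

Emit:
move_arm(motion="0 0.001 0 0; -0.001 0.002 0 0; -0.001 0.002 0 0")

```text
clock: 16.73
position: [0.5991, 0.1021, 0.0345]
ee_rot: [-0.022, 0.707, 0.021, 0.707]
ft_force: [2.4, -5.1, 3.0]
grip_width: 0.579
```

Emit:
move_arm(motion="0 0.001 0 0; 0 0.002 0 0; 0 0.002 0 0")

```text
clock: 17.1
position: [0.5989, 0.1035, 0.0345]
ee_rot: [-0.022, 0.707, 0.021, 0.707]
ft_force: [1.0, -6.8, 3.5]
grip_width: 0.583
```

Emit:
move_arm(motion="0 0.001 0 0; 0 0.002 0 0; 0 0.002 0 0")

```text
clock: 17.48
position: [0.5989, 0.1053, 0.0345]
ee_rot: [-0.022, 0.707, 0.02, 0.707]
ft_force: [0.5, -7.6, 3.9]
grip_width: 0.583
```

Emit:
move_arm(motion="0 0.001 0 0; 0 0.002 0 0; 0 0.002 0 0")

```text
clock: 17.85
position: [0.5988, 0.1067, 0.0345]
ee_rot: [-0.022, 0.707, 0.02, 0.707]
ft_force: [-1.2, -9.2, 4.7]
grip_width: 0.58
```

Emit:
move_arm(motion="0 0.001 0 0; 0 0.002 0 0; 0 0.002 0 0")

```text
clock: 18.23
position: [0.5988, 0.1068, 0.0345]
ee_rot: [-0.022, 0.707, 0.019, 0.707]
ft_force: [-1.4, -15.4, 7.2]
grip_width: 0.577
```

Run:
```python
from h import *
o=get_obs();M=R.from_quat(o["ee_rot"]).as_matrix();print(np.degrees(np.arctan2(M[1,2],M[0,2])),M[:,0].round(4),o["position"],o["ft_force"],o["torque"],o["clock"])
n="scene";p,d=camera(n)
cv2.imwrite("pics/scene4.png",cv2.resize(p[160:270,250:410],None,fx=4.8,fy=4.8)[:,:,::-1])
```

```text
3.3575261197372357 [-6.0e-04 -4.8e-03 -1.0e+00] [0.59879407 0.10677776 0.0345153 ] [ -1.42644424 -15.44477076   7.18981621] [-2.60691906  0.28050197  0.34950778] 18.225
```

View pics/scene4.png

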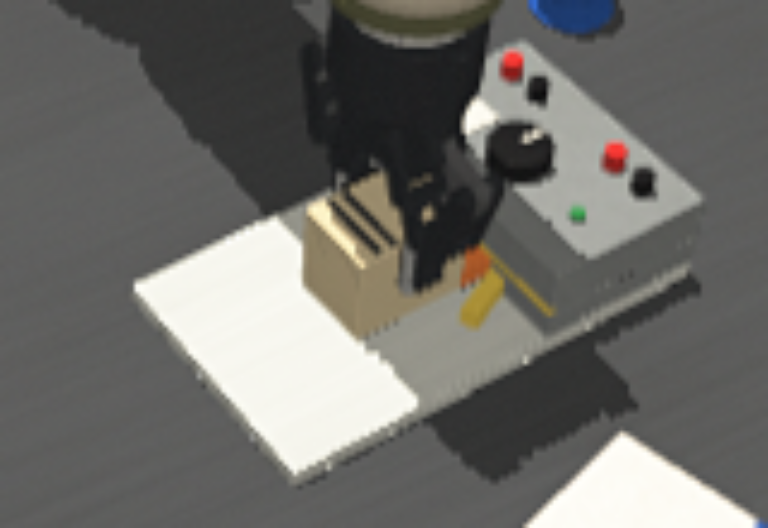

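The tongue is in the slot and the pack stalled. It moved 0.1 mm for 2 mm commanded, at about 15 N in total, of which about 7 N is sliding friction. I'll unload, re-grip and push once more to rule out a jam.

Emit:
move_arm(motion="0 -0.001 0 0; 0 -0.002 0 0; 0 -0.0025 0 0; 0 -0.0025 0 0")

```text
clock: 18.77
position: [0.5988, 0.1067, 0.0344]
ee_rot: [-0.022, 0.707, 0.02, 0.707]
ft_force: [-0.4, -7.5, 4.7]
grip_width: 0.579
```

Emit:
move_arm(motion="0 0 0 0; 0 0 0 0; 0 0 0 0; 0 0 0 0", grip=0.7)

```text
clock: 19.27
position: [0.5987, 0.1094, 0.0343]
ee_rot: [-0.022, 0.707, 0.022, 0.707]
ft_force: [0.0, 0.1, -0.3]
grip_width: 0.702
```

Emit:
move_arm(motion="0 0 0 0; 0 0 0 0; 0 0 0 0; 0 0 0 0; 0 0 0 0", grip=0, force=40)

```text
clock: 19.9
position: [0.5987, 0.1092, 0.0344]
ee_rot: [-0.022, 0.707, 0.022, 0.707]
ft_force: [-2.7, 0.8, 4.4]
grip_width: 0.578
```

Emit:
move_arm(motion="0 0.001 0 0; 0 0.002 0 0; 0 0.002 0 0")

```text
clock: 20.27
position: [0.5988, 0.1092, 0.0344]
ee_rot: [-0.022, 0.707, 0.021, 0.707]
ft_force: [-4.5, -5.4, 6.0]
grip_width: 0.581
```

Emit:
move_arm(motion="0 0.001 0 0; 0 0.001 0 0; 0 0.001 0 0")

```text
clock: 20.65
position: [0.5987, 0.1093, 0.0344]
ee_rot: [-0.022, 0.707, 0.02, 0.707]
ft_force: [-4.1, -6.8, 6.4]
grip_width: 0.582
```

Emit:
move_arm(motion="0 0.001 0 0; 0 0.002 0 0; 0 0.002 0 0")

```text
clock: 21.02
position: [0.5987, 0.1093, 0.0345]
ee_rot: [-0.023, 0.707, 0.019, 0.706]
ft_force: [-5.4, -13.8, 7.6]
grip_width: 0.582
```

Emit:
move_arm(motion="0 0.001 0 0; 0 0.001 0 0; 0 0.001 0 0")

```text
clock: 21.4
position: [0.5987, 0.1093, 0.0345]
ee_rot: [-0.023, 0.707, 0.019, 0.706]
ft_force: [-5.6, -16.5, 9.6]
grip_width: 0.581
```

Emit:
move_arm(motion="0 -0.001 0 0; 0 -0.002 0 0; 0 -0.003 0 0; 0 -0.0035 0 0; 0 -0.0035 0 0")

```text
clock: 22.02
position: [0.5988, 0.1093, 0.0344]
ee_rot: [-0.022, 0.707, 0.021, 0.707]
ft_force: [-4.1, -6.5, 5.7]
grip_width: 0.58
```

Emit:
move_arm(motion="0 0 0 0; 0 0 0 0; 0 0 0 0; 0 0 0 0; 0 0 0 0", grip=0.75)

```text
clock: 22.65
position: [0.5989, 0.1117, 0.0343]
ee_rot: [-0.022, 0.707, 0.022, 0.707]
ft_force: [0.1, 0.1, 0.2]
grip_width: 0.747
```

Emit:
move_arm(motion="0 0 0.005 0; 0 0 0.015 0; 0 0 0.03 0; 0 0 0.06 0; 0 0 0.09 0; 0 0 0.12 0; 0 0 0.16 0; 0 0 0.2 0")

```text
clock: 23.65
position: [0.5987, 0.1114, 0.2368]
ee_rot: [-0.022, 0.706, 0.022, 0.707]
ft_force: [0.0, -0.6, 0.1]
grip_width: 0.75
```

Emit:
move_arm(motion="0 -0.04 0 0; 0 -0.08 0 0; 0 -0.12 0 0; 0 -0.16 0 0; 0 -0.2 0 0; 0 -0.24 0 0; 0 -0.28 0 0; 0 -0.28 0 0")

```text
clock: 24.65
position: [0.5978, -0.1728, 0.2357]
ee_rot: [-0.02, 0.706, 0.019, 0.707]
ft_force: [0.2, -0.2, 0.9]
grip_width: 0.75
```

Run:
```python
from h import *
for n in("scene","top"):
    p,d=camera(n); np.savez(f"{n}5.npz",p=p,d=d); cv2.imwrite(f"pics/{n}5.png",cv2.resize(p[160:270,250:410] if n=="scene" else p[110:230,150:310],None,fx=4.8,fy=4.8)[:,:,::-1])
    X=cloud(n,d);z=X[...,2];v,u=np.mgrid[0:420,0:560];hsv=cv2.cvtColor(p,cv2.COLOR_RGB2HSV)
    w=(u>265)&(u<405)&(v>160)&(v<262) if n=="scene" else (u>160)&(u<305)&(v>120)&(v<220)
    m=w&(abs(z-.060)<.004)&(hsv[...,1]<50);m=cv2.morphologyEx(m.astype(np.uint8),cv2.MORPH_OPEN,np.ones((3,3)))>0;print(n,"hood",m.sum(),rect(X[m]))
    m=w&(abs(z-.070)<.004)&(hsv[...,1]>50)&(hsv[...,0]<35);m=cv2.morphologyEx(m.astype(np.uint8),cv2.MORPH_OPEN,np.ones((3,3)))>0
    if m.sum()>9: print("pack",m.sum(),plane(X[m]),rect(X[m]))
```

```text
scene hood 1319 (array([595.7, 206.6]), array([152. , 102.3]), 4.6, [[515.9000244140625, 251.5], [524.0999755859375, 149.5], [675.5999755859375, 161.8000030517578], [667.2999877929688, 263.70001220703125]])
pack 375 (array([0.6004, 0.1119, 0.0704]), array([ 3.e-03, -6.e-04,  1.e+00]), 349, np.float64(0.00134)) (array([585.4, 156. ]), array([ 59.9, 178.3]), 17.3, [[530.2999877929688, 232.1999969482422], [583.4000244140625, 62.0], [640.5999755859375, 79.9000015258789], [587.5, 250.10000610351562]])
top hood 2568 (array([592.2, 204.8]), array([150. , 100.4]), 3.4, [[514.4000244140625, 250.5], [520.2999877929688, 150.1999969482422], [670.0, 159.0], [664.0999755859375, 259.29998779296875]])
pack 652 (array([0.5963, 0.1125, 0.0697]), array([-0.0047, -0.0107,  0.9999]), 586, np.float64(0.00136)) (array([583.1, 152. ]), array([ 92.5, 164.8]), 3.0, [[532.5999755859375, 231.8000030517578], [541.2999877929688, 67.30000305175781], [633.7000122070312, 72.19999694824219], [624.9000244140625, 236.6999969482422]])
```

View pics/scene5.png

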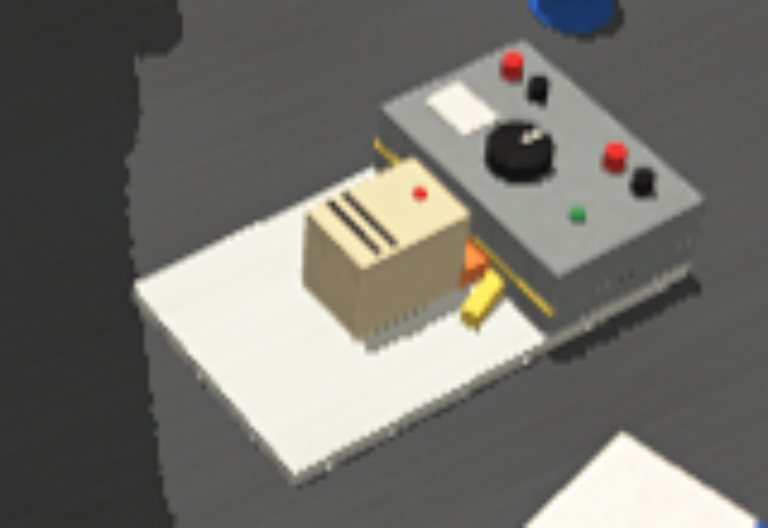

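View pics/top5.png

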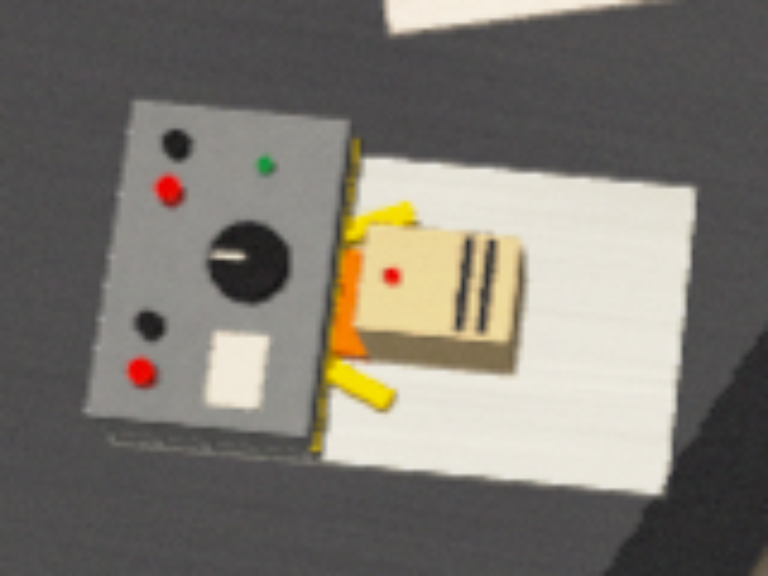

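The top crop shows the pack straight and level, with its front face near column 365 and the tongue going under the hood edge at column 345. I'll compare its depth with the stop position I felt.

Run:
```python
from h import *
a=np.radians(3.6);ex=np.array([np.cos(a),np.sin(a)]);ey=np.array([-np.sin(a),np.cos(a)])
for n in("scene","top"):
    f=np.load(n+"5.npz");p,d=f["p"],f["d"];X=cloud(n,d);z=X[...,2];hsv=cv2.cvtColor(p,cv2.COLOR_RGB2HSV)
    xy=X[...,:2]*1000;x=xy@ex;y=xy@ey
    h=(abs(z-.060)<.003)&(x>525)&(x<690)&(y>105)&(y<225);fr=np.percentile(y[h&(y>110)],1)
    m=(abs(z-.070)<.003)&(x>560)&(x<650)&(y>20)&(y<fr-3)
    print(n,"hood front",fr,"hood x",np.percentile(x[h],[1,99]),"pack n",m.sum(),"y",np.percentile(y[m],[.5,99.5]),"x",np.percentile(x[m],[.5,99.5]),rect(X[m])[:3],plane(X[m]))
    for nm,w in(("tin",(z>.085)&(z<.11)&(abs(xy-[627,-228]).max(-1)<60)),("meter",(z>.036)&(z<.048)&(abs(xy-[452,-184]).max(-1)<60)),("spool",(z>.036)&(z<.048)&(abs(xy-[453,338]).max(-1)<50))):
        if w.sum()>20: print(nm,rect(X[w])[:3])
print(get_obs()["clock"])
```

```text
scene hood front 119.17022083124797 hood x [532.73864446 681.36745357] pack n 423 y [ 33.65874519 103.55209897] x [580.69548695 631.28635492] (array([600.9, 106.6]), array([52. , 70.8]), 4.4) (array([0.6014, 0.106 , 0.0704]), array([-0.0037,  0.0098,  0.9999]), 386, np.float64(0.00122))
tin (array([ 631.2, -227.9]), array([62.5, 59.6]), 81.5)
meter (array([ 453.5, -182.9]), array([72.8, 56. ]), 16.3)
spool (array([455.9, 339.3]), array([50.4, 49.4]), 12.6)
top hood front 117.83105366565748 hood x [530.09154689 677.26398169] pack n 658 y [ 33.02859884 101.87278661] x [577.62012699 627.44512022] (array([597.4, 105.1]), array([50.9, 69.5]), 3.3) (array([0.5968, 0.1051, 0.0697]), array([-1.360e-02, -7.000e-04,  9.999e-01]), 623, np.float64(0.00129))
spool (array([452.8, 337.9]), array([49.9, 50.4]), 41.8)
24.75
```

Run:
```python
from h import *
A=cv2.imread("pics/scene4.png",0).astype(np.float32);B=cv2.imread("pics/scene5.png",0).astype(np.float32)
# stripes + rear face patch of body (4.8x zoom)
for nm,(r0,r1,c0,c1) in dict(rear=(195,350,295,385),stripes=(190,260,315,390),fixed=(50,240,500,690)).items():
    T=A[r0:r1,c0:c1];S=B[r0-12:r1+12,c0-12:c1+12]
    q=cv2.matchTemplate(S,T,cv2.TM_CCOEFF_NORMED);_,mx,_,l=cv2.minMaxLoc(q);print(nm,mx,(np.array(l)-12)/4.8,"px")
c=camera_info("scene");
def proj(P):
    q=R.from_quat(c["attitude"]).as_matrix().T@(np.array(P)-c["eye"]);K=c["camera_matrix"];return np.array([K[0,0]*q[0]/-q[2]+K[0,2],-K[1,1]*q[1]/-q[2]+K[1,2]])
print("px per mm y",proj([.6,.071,.07])-proj([.6,.07,.07]))
```

```text
rear 0.7874026894569397 [-0.20833333 -0.20833333] px
stripes 0.6797138452529907 [0. 0.] px
fixed 0.9221987128257751 [0. 0.] px
px per mm y [ 0.34899591 -0.1479222 ]
```

```bash
python3 -c "
from h import *
print(hand_in(), get_obs()['clock'])"
```

```text
the job is handed in; nothing more can be done
the job is handed in; nothing more can be done
```

I set the pack down level on the deck, slid it tongue first under the hood until it met the stop, let go and handed in at about 25 s. No verdict is reported, so the contact being made is inferred from the forces and pictures below.

- **Stop:** The pack stalled with the tongue tip about 35–37 mm in. It moved 0.1 mm for 2 mm commanded, and the wrist read 15 N along the slide, about 7 N of it sliding friction. I unloaded, re-gripped and pushed again; force rose to 16.5 N with no more than 0.1 mm of travel. That fits a hard stop rather than a jam. The wrist readings never went above 17 N along the slide.
- **Release:** I let go while still pushing lightly forward. The pictures before and after show no pack shift beyond about 0.5 mm, though the lighting had changed and the match was only moderate. The pack is level and straight in the slot, and the gripper is clear of everything.
- **Disagreement:** The final camera depth of the pack is about 1–1.5 mm shallower than the gripper position implied. That is within the 2 mm calibration and possible slip in the grip. It matters because about 1 mm of the contact's 4 mm travel is all that can be lost. I relied on the second push.
- **Other things:** The tin, meter and spool are where they were, within about 2 mm, by the scene camera; the arm hid the tin and meter from the top camera at the end.

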